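Open a leak-test chamber and hold its gate wide

ROBOT

A 6-joint arm with a two-finger parallel gripper is mounted at the origin on the work surface. World frame = base frame: x ahead of the robot, y to its left, z up, the work surface at z = 0. Lengths are in m, angles in rad, forces in N, time in s.
With the tool pointing down it reaches from about 0.35 to 0.85 m from the base axis. Payload 8.1 kg.
Tool frame: the origin (TCP) lies between the finger pads; the fingertips stand 25 mm ahead of it and the grasp point (between the pads) lies 6 mm ahead of it (robot.tip_extent is the distance from the TCP to the fingertips, in m); z points along the fingers, y is the direction in which the jaws open and shut (so a half turn about z gives the same grasp; the last joint's range is limited). The gripper opens to 93 mm and grips with 3 to 60 N. Pads are 15 mm wide; open, the fingers measure 128 mm over their backs; the gripper's body (75 mm by 188 mm) begins 65 mm behind the grasp point.
Start: joints at [-1.253, 0.13, 1.488, -0, 1.523, -0.085], TCP at [0.235, -0.552, 0.244] pointing down, gripper open.
Joint ranges: [-2.96, 2.96], [-0.89, 2.26], [0.02, 2.5], [-1.34, 4.48], [0, 2.73], [-2.66, 2.66]. Speed limits (rad/s): [2.39, 2.39, 2.79, 3.14, 3.14, 3.14].

INTERFACE

Orientations are given as a rotation vector (axis times angle).
In Python, from plant import robot gives the robot as it stands.
- The arm moves only by the tool drive_tool, never from a script. Its argument "increments" is a list of rows, each a list of 7 numbers: the closure, from 0 (fully open) to 1 (shut), then the shift along the world's x, y, z in units of 25 mm (1.0 is 25 mm), then the turn, a rotation vector about the world's x, y, z in rad. In form: [[gripper, dx, dy, dz, rx, ry, rz], ...]. A call has 1 to 20 rows; each row is the pose to reach, as a shift and turn from the pose commanded when the call began; what a row does not reach only later rows make up. A row lasts 1/12 s, in which the tool goes at most 41.7 mm and 7.16 degrees, less where a joint would pass 70% of its speed; a pose out of reach is approached as far as the arm can. A call with a gripper value outside its range is refused whole. The fingers move at their own pace and stop on an object; "squeeze" is the grip in N (left out, the last holds). Time passes only in rows, so rows that repeat a pose let the fingers close. It gives the time, the measured TCP pose, the force and the opening at its end, in the units of the state.
- robot.read_state(): the state, without advancing time (a new reading comes with each control period).
- robot.read_camera(name): name is "scene" or "top"; returns a dict with "image" (384x512x3 uint8, red, green, blue), "fx", "fy", "cx", "cy" (pixels), "T" (4x4, takes a point from camera to world coordinates). Camera axes: x right, y down, z forward; pixel columns grow to the right and rows downward; lengths in m; the calibration is good to about 2 mm. A picture is of the moment at which its call begins. There is no depth.
- robot.close_job(): hands the job in, once; it reports no verdict.
The state is a dict: "t": time; "q": joint angles; "dq": joint speeds; "joint_torque": joint torques, N m; "tool_pos": TCP position; "orientation": TCP orientation; "force": force on the tool from outside, world axes, zero at the start; "wrist_torque": the same for the moment, N m; "opening": finger opening in m.
Only numpy, scipy, OpenCV 4.12 (cv2) and the standard library are available. Lean on these libraries where they do the work, as an engineer would, in place of code of your own. Each camera call takes 0.05 s, during which the arm holds its last target.

TASK

Open the small leak-test chamber on the bench: squeeze the catch with the wide tabs fully home between the fingers first, and only then squeeze the catch with the narrow tabs fully home (both stay open by themselves). Then swing the gate by its upright post out past its detent to a full quarter turn or a little more, and finish while still holding it wide open there against its closing spring: do not let go. Leave the brass coupling, the jar and the meter standing beside it where they are.

Things in the scene. Friction and masses are not known exactly. Their poses are not given: they have to be found in the camera images.
- wide_mid (a point): wide catch on the chamber's roof: two upright bare-steel tabs facing one another along local y (squeeze direction) like an open V, each 36 mm wide (local x), 5 mm thick. Fixed point midway between the tabs, 160 mm above the bench, 10 mm below their tops. Width over the tabs at the tops / 30 mm lower: 53 / 40 mm at rest, 15 / 24 mm squeezed home
- wide_catch (a joint): how far the wide catch is squeezed: 0 = at rest, its hook down in front of the gate's top edge; 0.36 rad = tabs squeezed fully home, hook lifted clear. It needs about 3 N on the tabs and stays where it is left by friction only (knocking a tab or the hook arm can close it again). Both tabs of a catch move equally (geared)
- wide_front: front tab (on the gate's side, local +y) of the wide catch; origin on its pivot, 44 mm below and 14 mm in front of wide_mid; the tab stands 54 mm tall above it. A 10 mm wide hook arm runs from it out over the gate, its top 126 mm above the bench, rising to about 135 mm near the tab as the catch opens
- wide_rear: rear tab of the wide catch; origin on its pivot, 44 mm below and 14 mm behind wide_mid
- narrow_mid (a point): narrow catch on the chamber's roof: two upright bare-steel tabs facing one another along local y (squeeze direction) like an open V, each 14 mm wide (local x), 5 mm thick. Fixed point midway between the tabs, 160 mm above the bench, 10 mm below their tops. Width over the tabs at the tops / 30 mm lower: 53 / 40 mm at rest, 15 / 24 mm squeezed home
- narrow_catch (a joint): how far the narrow catch is squeezed: 0 = at rest, its hook down in front of the gate's top edge; 0.36 rad = tabs squeezed fully home, hook lifted clear. It needs about 3 N on the tabs and stays where it is left by friction only (knocking a tab or the hook arm can close it again). Both tabs of a catch move equally (geared)
- narrow_front: front tab (on the gate's side, local +y) of the narrow catch; origin on its pivot, 44 mm below and 14 mm in front of narrow_mid; the tab stands 54 mm tall above it. A 10 mm wide hook arm runs from it out over the gate, its top 126 mm above the bench, rising to about 135 mm near the tab as the catch opens
- narrow_rear: rear tab of the narrow catch; origin on its pivot, 44 mm below and 14 mm behind narrow_mid
- gate_post (a point): centre of the gripping part of the gate's upright round steel post, 16 mm in diameter. Its top is 172 mm above the bench, this point 150 mm; below 118 mm the gate is beside it. It stands near the gate's free end, 28 mm in front of the gate's mid-plane, and turns with the gate. No catch tab is nearer than 29 mm
- gate_hinge (a point): a fixed point on the gate's upright hinge axis, 150 mm above the bench. Local x points from the gate's free end to the hinge along the closed gate; local +y is the side to which the gate opens. Closed, the post is 160 mm from this point along local -x and 28 mm along local +y
- gate (a joint): gate angle: 0 closed, grows as it opens, clockwise seen from above (from local -x of gate_hinge towards its +y), stop at 1.75 rad. A spring pulls it shut throughout (1 N at the post when closed, 4 N wide open); a detent resists at about 0.5 to 0.8 rad, up to 13 N in all. Let go, it swings back. The hooks block it until both catches are open
- gate_leaf: the gate, a clear panel in a dark steel frame, 165 mm long, 8 mm thick, 26 to 118 mm above the bench, with its post; origin at bench height on the hinge axis; the closed gate runs along its local -x
- fixture: the chamber: an aluminium box 190 mm long (local x), 94 mm deep, roof 110 mm above the bench, on a bed plate 280 x 150 mm, 20 mm thick, fixed to the bench; origin at bench level, 85 mm from the hinge; the gate is on its local +y side
- coupling: loose brass hose coupling standing on the bench behind the chamber, 28 mm across, 45 mm tall; origin at its underside. Leave alone
- jar: loose lidded jar, 48 mm across, 70 mm tall, standing behind the chamber; origin at its underside. Leave alone
- meter: loose yellow pocket gas meter lying flat on the bench on the gate's side, beyond the gate's swing, 90 x 50 x 28 mm; origin at its underside. Leave alone

How it is judged:
By the outcome, as a careful person would: the job done as asked, in the order asked, and still so for the second after the job is handed in, while the arm keeps its last pose, push and grip.
It also fails if it takes over 64 s, if anything falls off the work surface, if the arm or the gripper's body presses on something with over 40 N, if the wrist force passes 120 N, or if a joint passes its speed limit or range.

## Working session

There is one attempt and no reset: what is moved stays moved. The work goes in short steps, Python scripts to look and compute and a tool call to move; the robot and the scene stay as the last step left them, time stands still between calls to the robot, and variables do not carry over. Pictures are saved under pics/ and viewed, and the job is handed in when it is done.

Besides the shell and the picture viewer there is one more tool, called after "Call:" by a JSON object that holds its "name" and its "arguments". drive_tool: Moves the arm, as the interface text tells. Its arguments: {"type":"object","properties":{"increments":{"type":"array"},"squeeze":{"type":"number"}},"required":["increments"]}

```bash
mkdir -p pics; ls; python3 - <<'E'
from plant import robot
import cv2
s=robot.read_state(); print(s)
for n in ("scene","top"):
    c=robot.read_camera(n); cv2.imwrite(f"pics/{n}0.png",c["image"][:,:,::-1]); print(n,c["fx"],c["fy"],c["cx"],c["cy"],c["T"].round(4).tolist())
E
```

```text
pics
{'t': 0.0, 'q': array([-1.25340614e+00,  1.31142542e-01,  1.48926766e+00, -3.20743056e-05,
        1.52300413e+00, -8.54173708e-02]), 'dq': array([ 0.0014381 , -0.00116978,  0.00034729, -0.00114096, -0.00099136,
       -0.00115312]), 'joint_torque': array([ 4.16020730e-04, -5.59843862e+01, -4.91761923e+01,  7.70802959e-02,
        3.60810512e-02, -1.57886420e-04]), 'tool_pos': array([ 0.23503854, -0.55148004,  0.24260491]), 'orientation': array([-3.07632103e+00, -6.28100863e-01,  3.80915948e-04]), 'force': array([ 0.05316094, -0.5496474 ,  0.02087743]), 'wrist_torque': array([-0.04778021,  0.05153993,  0.02528979]), 'opening': 0.09305611581760982}
scene 378.00114077915856 378.00114077915856 254.93489370407966 191.99644555945432 [[0.6119, 0.6042, -0.5104, 0.9735], [0.7909, -0.462, 0.4013, -0.3485], [0.0067, -0.6493, -0.7605, 0.7306], [0.0, 0.0, 0.0, 1.0]]
top 423.624851351589 423.624851351589 265.57154266040817 189.83712183244356 [[0.0263, -0.9925, 0.1197, 0.4467], [-0.9993, -0.023, 0.0292, -0.0155], [-0.0262, -0.1203, -0.9924, 1.1732], [0.0, 0.0, 0.0, 1.0]]
```

View pics/scene0.png

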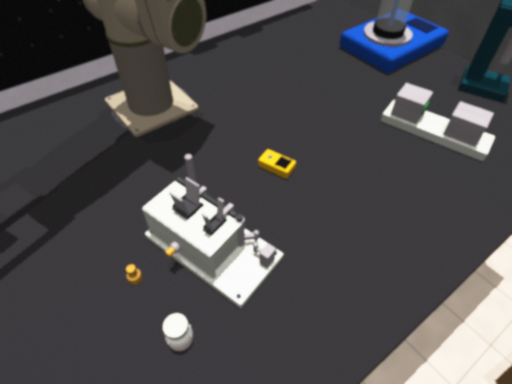

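View pics/top0.png

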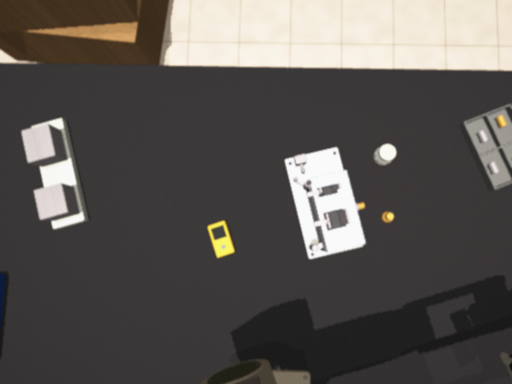

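The scene view shows the chamber around (200,240) and the top view shows it at (325,205). The meter is on the gate side at (221,239), and the jar and coupling are behind. I'll enlarge both.

```bash
cat > h.py <<'E'
import numpy as np, cv2
from plant import robot
def crop(n,u0,v0,u1,v1,k,name,c=None):
    c=c or robot.read_camera(n); im=c["image"][v0:v1,u0:u1,::-1]
    im=cv2.resize(im,None,fx=k,fy=k,interpolation=cv2.INTER_CUBIC)
    for u in range((u0+9)//10*10,u1,10):
        cv2.line(im,((u-u0)*k,0),((u-u0)*k,5 if u%50 else 14),(0,255,0),1)
        if u%20==0: cv2.putText(im,str(u),((u-u0)*k,24),0,.4,(0,255,0),1)
    for v in range((v0+9)//10*10,v1,10):
        cv2.line(im,(0,(v-v0)*k),(5 if v%50 else 14,(v-v0)*k),(0,255,0),1)
        if v%20==0: cv2.putText(im,str(v),(8,(v-v0)*k+4),0,.4,(0,255,0),1)
    cv2.imwrite(f"pics/{name}.png",im); return c
def ray(c,u,v,z):
    T=c["T"]; d=T[:3,:3]@np.array([(u-c["cx"])/c["fx"],(v-c["cy"])/c["fy"],1]); o=T[:3,3]
    return o+d*(z-o[2])/d[2]
def proj(c,p):
    T=c["T"]; q=T[:3,:3].T@(np.asarray(p)-T[:3,3]); return np.array([c["fx"]*q[0]/q[2]+c["cx"],c["fy"]*q[1]/q[2]+c["cy"]])
E
python3 - <<'E'
from h import *
crop("scene",130,140,300,310,4,"s1"); crop("top",270,130,420,270,5,"t1")
E
```

```text
(no output)
```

View pics/s1.png

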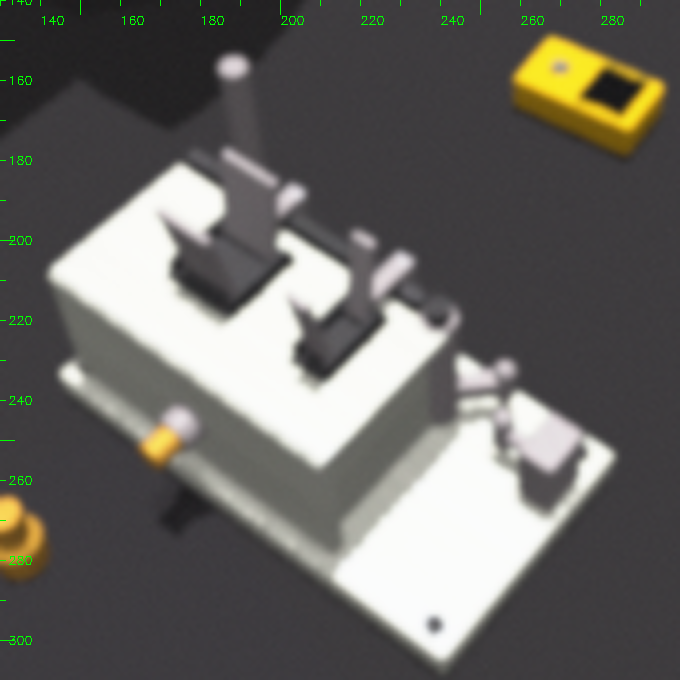

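View pics/t1.png

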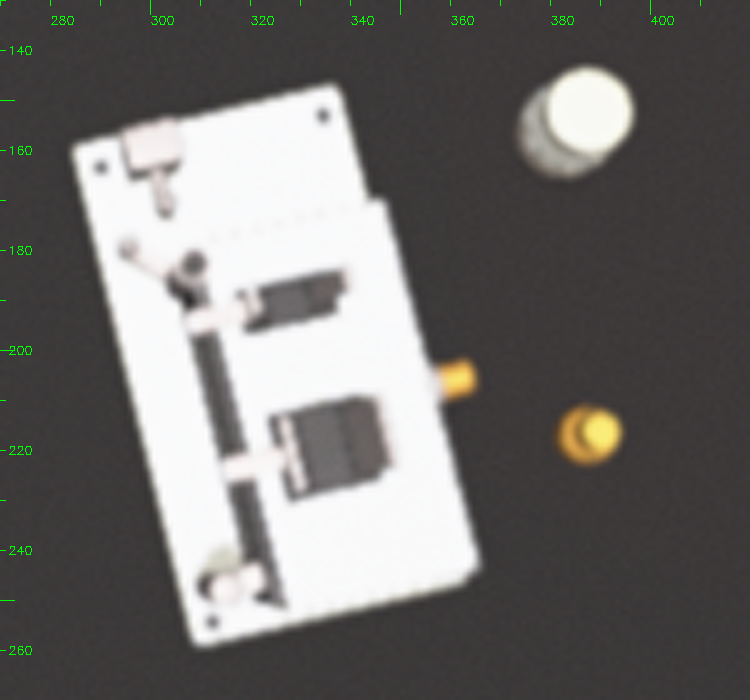

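Top view: plate corners at about (284.5,159), (337,147), (308,260). The hinge top is (308,182), the post top (314,247) with the wide catch near it and the narrow catch nearer the hinge. In the scene view the post top is at (188,156).

```bash
cat > m.py <<'E'
from h import *
t=robot.read_camera("top"); s=robot.read_camera("scene")
P=lambda n,c,u,v,z: print(n,ray(c,u,v,z).round(4))
a=ray(t,284.5,159,.02);b=ray(t,308.5,259.5,.02);d=ray(t,337.5,147,.02)
print("plate",a,b,d,np.linalg.norm(a-b),np.linalg.norm(a-d),"yaw",np.degrees(np.arctan2(*(a-b)[1::-1])),np.degrees(np.arctan2(*(a-d)[1::-1]))-90)
sa=ray(s,284,254,.02); sb=ray(s,240,307,.02); print("splate",sa,sb,np.linalg.norm(sa-sb))
# roof corners
r=[ray(s,174.5,181,.11),ray(s,142,208,.11),ray(s,210,257,.11),ray(s,245,224,.11)]
for x in r: print("roof s",x.round(4))
print(np.linalg.norm(r[0]-r[1]),np.linalg.norm(r[1]-r[2]),"yaw",np.degrees(np.arctan2(*(r[2]-r[1])[1::-1])))
P("roof t",t,365.5,243.5,.11);P("roof t",t,347,170,.11)
P("post t",t,314,247,.172);P("post s",s,188.3,156,.172)
P("hinge t",t,309,182,.118);P("hinge s",s,239,218,.118)
# tab tops (z 170) mid of top edges
P("wide front s",s,192.5,181.5,.169); P("wide rear s",s,175,199,.169)
P("wide front t",t,328,222,.169); P("wide rear t",t,347,216,.169)
P("nar front s",s,220.5,199,.169); P("nar rear s",s,205,220,.169)
P("nar front t",t,320,190,.169); P("nar rear t",t,338,185.5,.169)
P("meter t",t,221,239,.028);P("coupl t",t,390,216,.045);P("jar t",t,388,152,.07)
E
python3 m.py
```

```text
plate [ 0.67275928 -0.03165299  0.02      ] [ 0.40019934 -0.10169929  0.02      ] [ 0.70956759 -0.17732043  0.02      ] 0.2814167817180568 0.15024598140212353 yaw 14.412777383959865 14.181064353276966
splate [ 0.67477405 -0.03163853  0.02      ] [ 0.71338854 -0.17829352  0.02      ] 0.15165344012687434
roof s [ 0.4237 -0.1426  0.11  ]
roof s [ 0.449  -0.2342  0.11  ]
roof s [ 0.6328 -0.1865  0.11  ]
roof s [ 0.6118 -0.0887  0.11  ]
0.0949934225495584 0.18988073046842138 yaw 14.551471980042567
roof t [ 0.4468 -0.2352  0.11  ]
roof t [ 0.6302 -0.189   0.11  ]
post t [ 0.4355 -0.1027  0.172 ]
post s [ 0.4341 -0.1043  0.172 ]
hinge t [ 0.5962 -0.0929  0.118 ]
hinge s [ 0.5973 -0.0928  0.118 ]
wide front s [ 0.499  -0.1343  0.169 ]
wide rear s [ 0.5173 -0.1848  0.169 ]
wide front t [ 0.4948 -0.1352  0.169 ]
wide rear t [ 0.51   -0.1797  0.169 ]
nar front s [ 0.5704 -0.1155  0.169 ]
nar rear s [ 0.5944 -0.1663  0.169 ]
nar front t [ 0.5704 -0.1156  0.169 ]
nar rear t [ 0.5821 -0.1582  0.169 ]
meter t [0.4486 0.1347 0.028 ]
coupl t [ 0.5207 -0.3131  0.045 ]
jar t [ 0.6874 -0.3028  0.07  ]
```

```bash
cat > ov.py <<'E'
from h import *
import sys
yaw=np.radians(14.4); ex=np.array([np.cos(yaw),np.sin(yaw),0]); ey=np.array([-np.sin(yaw),np.cos(yaw),0]); ez=np.array([0,0,1.])
W=np.array([.504,-.158,.16]); N=np.array([.578,-.139,.16]); H=np.array([.597,-.0915,.15])
def draw(c,u0,v0,u1,v1,k,name):
    im=cv2.resize(c["image"][v0:v1,u0:u1,::-1],None,fx=k,fy=k,interpolation=cv2.INTER_CUBIC)
    def pl(pts,col,cl=True):
        q=np.array([(proj(c,p)-[u0,v0]+.5)*k for p in pts]).astype(int); cv2.polylines(im,[q],cl,col,1)
    for M,w in((W,.018),(N,.007)):
        for sg in(1,-1):
            pl([M+x*ex+sg*y*ey+z*ez for x,y,z in((-w,.0265,.01),(w,.0265,.01),(w,.020,-.02),(-w,.020,-.02))],(0,0,255) if sg>0 else (255,0,0))
    P=H-.16*ex+.028*ey
    pl([P+.022*ez+.008*(np.cos(a)*ex+np.sin(a)*ey) for a in np.linspace(0,6.28,20)],(0,160,0))
    pl([H+(-.032)*ez,H-.165*ex-.032*ez],(0,160,255),False)
    cv2.imwrite(f"pics/{name}.png",im)
draw(robot.read_camera("scene"),130,140,260,250,6,"os"); draw(robot.read_camera("top"),280,160,380,260,6,"ot")
E
python3 ov.py
```

```text
(no output)
```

View pics/os.png

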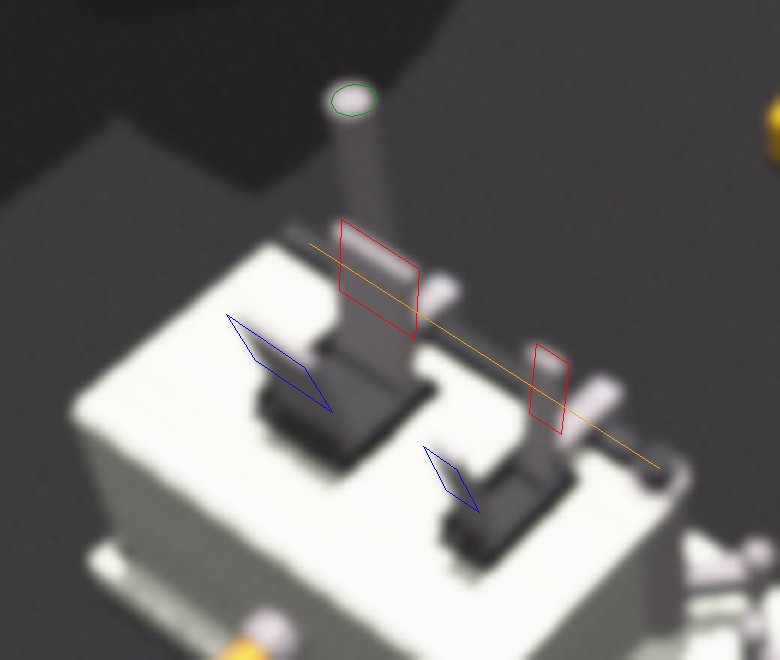

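View pics/ot.png

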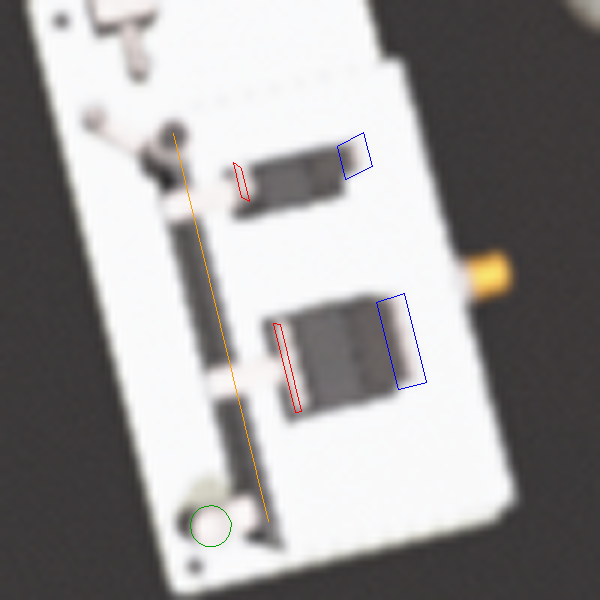

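The overlay agrees within about 2 mm in both views. Next I move above the wide catch, turning the wrist so the later gate swing stays within joint 6's range.

Call:
{"name": "drive_tool", "arguments": {"increments": [[0, 0, 0, 1.2, 0, 0, 0.2], [0, 10.76, 15.76, 1.2, 0, 0, 1.5], [0, 10.76, 15.76, 1.2, 0, 0, 1.5], [0, 10.76, 15.76, 1.2, 0, 0, 1.5], [0, 10.76, 15.76, 1.2, 0, 0, 1.5], [0, 10.76, 15.76, 1.2, 0, 0, 1.5], [0, 10.76, 15.76, 1.2, 0, 0, 1.5], [0, 10.76, 15.76, 1.2, 0, 0, 1.5], [0, 10.76, 15.76, 1.2, 0, 0, 1.5], [0, 10.76, 15.76, 1.2, 0, 0, 1.5], [0, 10.76, 15.76, 1.2, 0, 0, 1.5], [0, 10.76, 15.76, 1.2, 0, 0, 1.5], [0, 10.76, 15.76, 1.2, 0, 0, 1.5], [0, 10.76, 15.76, 1.2, 0, 0, 1.5], [0, 10.76, 15.76, 1.2, 0, 0, 1.5], [0, 10.76, 15.76, 1.2, 0, 0, 1.5], [0, 10.76, 15.76, 1.2, 0, 0, 1.5]], "squeeze": 12}}

```text
t: 1.82
tool_pos: [0.5037, -0.1591, 0.2736]
orientation: [-1.826, -2.556, 0.001]
force: [-0.7, -0.3, -0.4]
opening: 0.0928
```

Call:
{"name": "drive_tool", "arguments": {"increments": [[0, 0, 0, 0, 0, 0, 1.49], [0, 0, 0, 0, 0, 0, 1.49], [0, 0, 0, 0, 0, 0, 1.49], [0, 0, 0, 0, 0, 0, 1.49], [0, 0, 0, 0, 0, 0, 1.49], [0, 0, 0, 0, 0, 0, 1.49], [0, 0, 0, 0, 0, 0, 1.49], [0, 0, 0, 0, 0, 0, 1.49], [0, 0, 0, 0, 0, 0, 1.49], [0, 0, 0, 0, 0, 0, 1.49], [0, 0, 0, 0, 0, 0, 1.49], [0, 0, 0, 0, 0, 0, 1.49], [0, 0, 0, 0, 0, 0, 1.49], [0, 0, 0, 0, 0, 0, 1.49], [0, 0, 0, 0, 0, 0, 1.49], [0, 0, 0, 0, 0, 0, 1.49]]}}

```text
t: 3.15
tool_pos: [0.504, -0.1584, 0.2737]
orientation: [-0.388, 3.118, -0.0]
force: [0.7, 0.5, -0.6]
opening: 0.0931
```

```bash
cat > st.py <<'E'
from h import *
from scipy.spatial.transform import Rotation as R
s=robot.read_state(); M=R.from_rotvec(s["orientation"]).as_matrix()
print(round(s["t"],2),s["tool_pos"].round(4),"q",s["q"].round(3),"yaw_y",np.degrees(np.arctan2(M[1,1],M[0,1])).round(2),"z",M[:,2].round(3),"F",s["force"].round(2),"op",s["opening"].round(4))
E
python3 st.py; python3 -c "
from h import *
crop('scene',100,80,300,280,4,'s2')"
```

```text
Traceback (most recent call last):
  File "st.py", line 4, in <module>
    print(round(s["t"],2),s["tool_pos"].round(4),"q",s["q"].round(3),"yaw_y",np.degrees(np.arctan2(M[1,1],M[0,1])).round(2),"z",M[:,2].round(3),"F",s["force"].round(2),"op",s["opening"].round(4))
                                                                                                                                                                             ^^^^^^^^^^^^^^^^^^
AttributeError: 'float' object has no attribute 'round'
```

View pics/s2.png

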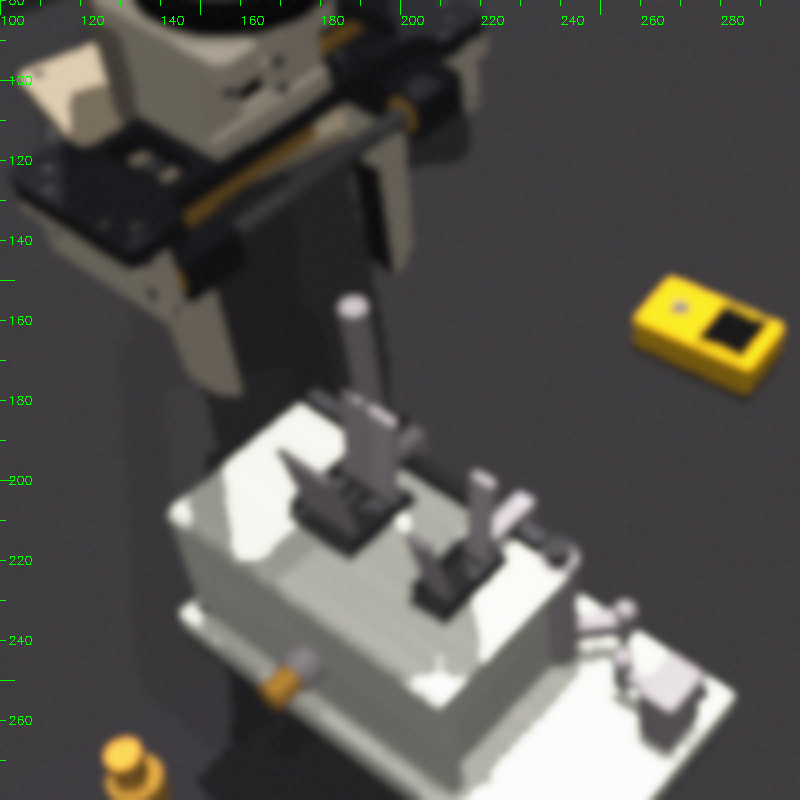

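The gripper hangs square over the wide catch, with a finger on each side of it. Descending.

Call:
{"name": "drive_tool", "arguments": {"increments": [[0, 0, 0, -1, 0, 0, 0], [0, 0, 0, -2, 0, 0, 0], [0, 0, 0, -3, 0, 0, 0], [0, 0, 0, -3.6, 0, 0, 0], [0, 0, 0, -4.1, 0, 0, 0], [0, 0, 0, -4.1, 0, 0, 0], [0, 0, 0, -4.1, 0, 0, 0]]}}

```text
t: 3.78
tool_pos: [0.504, -0.1579, 0.171]
orientation: [0.393, -3.116, -0.001]
force: [-0.2, -0.1, 1.4]
opening: 0.093
```

```bash
sed -i 's/s\["opening"\].round(4)/round(s["opening"],4)/' st.py; python3 st.py; python3 -c "
from h import *
crop('scene',100,80,300,280,4,'s3');crop('top',270,150,390,270,5,'t3')"
```

```text
3.78 [ 0.504  -0.1579  0.171 ] q [-0.401 -0.017  1.775  0.     1.384 -2.222] yaw_y 104.36 z [-0.001  0.    -1.   ] F [-0.16 -0.08  1.4 ] op 0.093
```

View pics/s3.png

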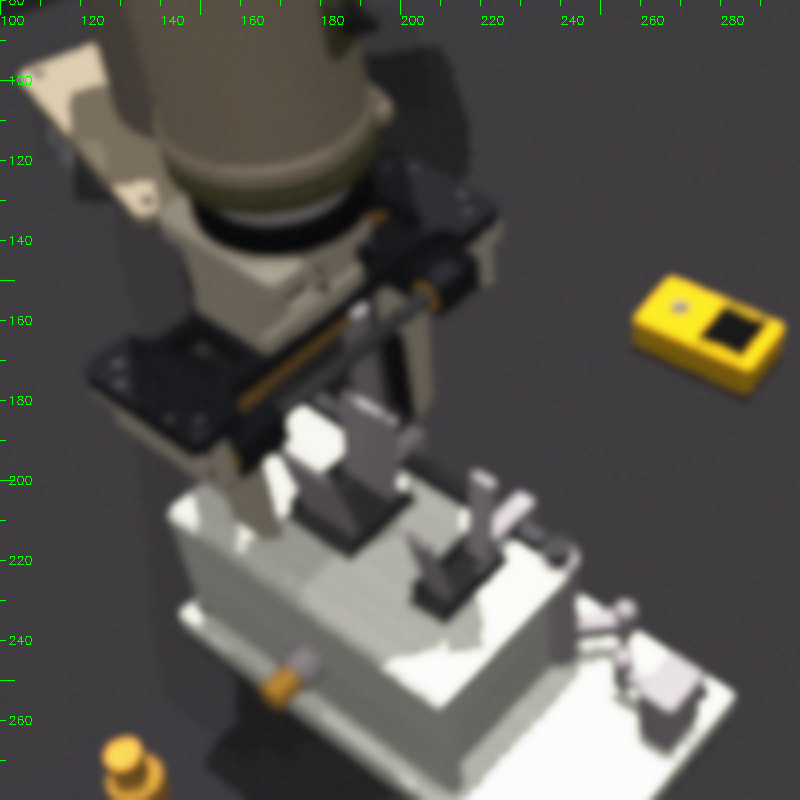

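The fingers straddle the wide tabs (tips near (165,212) and (205,185)), and the tabs lie between them. Squeezing.

Call:
{"name": "drive_tool", "arguments": {"increments": [[0.3, 0, 0, 0, 0, 0, 0], [0.6, 0, 0, 0, 0, 0, 0], [0.8, 0, 0, 0, 0, 0, 0], [1, 0, 0, 0, 0, 0, 0], [1, 0, 0, 0, 0, 0, 0], [1, 0, 0, 0, 0, 0, 0], [1, 0, 0, 0, 0, 0, 0], [1, 0, 0, 0, 0, 0, 0], [1, 0, 0, 0, 0, 0, 0], [1, 0, 0, 0, 0, 0, 0], [1, 0, 0, 0, 0, 0, 0], [1, 0, 0, 0, 0, 0, 0]], "squeeze": 12}}

```text
t: 4.88
tool_pos: [0.504, -0.1567, 0.1711]
orientation: [0.394, -3.116, -0.004]
force: [-2.9, 9.1, 3.0]
opening: 0.0204
```

Call:
{"name": "drive_tool", "arguments": {"increments": [[1, 0, 0, 0, 0, 0, 0], [1, 0, 0, 0, 0, 0, 0], [1, 0, 0, 0, 0, 0, 0], [1, 0, 0, 0, 0, 0, 0], [1, 0, 0, 0, 0, 0, 0], [1, 0, 0, 0, 0, 0, 0]], "squeeze": 20}}

```text
t: 5.38
tool_pos: [0.504, -0.1566, 0.1711]
orientation: [0.394, -3.116, -0.004]
force: [-2.6, 8.4, 4.8]
opening: 0.0202
```

```bash
python3 st.py; python3 -c "
from h import *
crop('scene',130,120,280,250,5,'s4')"
```

```text
5.38 [ 0.504  -0.1566  0.1711] q [-4.000e-01 -1.700e-02  1.776e+00  2.000e-03  1.385e+00 -2.223e+00] yaw_y 104.43 z [-0.001  0.002 -1.   ] F [-2.61  8.41  4.77] op 0.0202
```

View pics/s4.png

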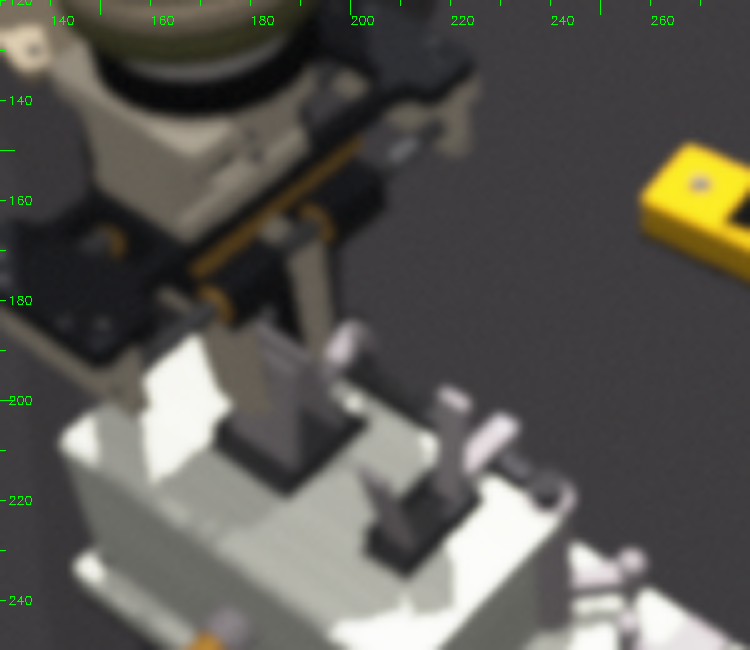

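The opening stalled at 20.2 mm at both 12 N and 20 N, so the tabs are on their stop. The 8 N side force shows I'm about 2 mm off centre, so I'll shift over and confirm.

Call:
{"name": "drive_tool", "arguments": {"increments": [[1, -0.01, 0.05, 0, 0, 0, 0], [1, -0.02, 0.1, 0, 0, 0, 0], [1, -0.02, 0.1, 0, 0, 0, 0], [1, -0.02, 0.1, 0, 0, 0, 0], [1, -0.02, 0.1, 0, 0, 0, 0], [1, -0.02, 0.1, 0, 0, 0, 0]], "squeeze": 20}}

```text
t: 5.93
tool_pos: [0.5039, -0.1563, 0.1711]
orientation: [-0.393, 3.116, -0.002]
force: [2.2, -4.3, -2.2]
opening: 0.0198
```

Call:
{"name": "drive_tool", "arguments": {"increments": [[0.7, -0.01, 0.05, 0, 0, 0, 0], [0.5, -0.01, 0.05, 0, 0, 0, 0], [0.3, -0.01, 0.05, 0, 0, 0, 0], [0, -0.01, 0.05, 0, 0, 0, 0], [0, -0.01, 0.05, 0, 0, 0, 0], [0, -0.01, 0.05, 0, 0, 0, 0], [0, -0.01, 0.05, 0, 0, 0, 0], [0, -0.01, 0.05, 0.6, 0, 0, 0], [0, -0.01, 0.05, 1.4, 0, 0, 0], [0, -0.01, 0.05, 2.4, 0, 0, 0], [0, -0.01, 0.05, 3.2, 0, 0, 0], [0, -0.01, 0.05, 3.2, 0, 0, 0], [0, -0.01, 0.05, 3.2, 0, 0, 0]], "squeeze": 12}}

```text
t: 7.02
tool_pos: [0.5043, -0.1545, 0.2526]
orientation: [-0.393, 3.114, -0.002]
force: [0.1, 0.0, -0.1]
opening: 0.0927
```

```bash
python3 st.py; python3 -c "
from h import *
crop('scene',130,120,280,250,5,'s5');crop('top',270,130,420,270,5,'t5')"
```

```text
7.02 [ 0.5043 -0.1545  0.2526] q [-0.395 -0.073  1.679  0.     1.532 -2.217] yaw_y 104.4 z [ 0.003 -0.001 -1.   ] F [ 0.1   0.01 -0.13] op 0.0927
```

View pics/s5.png

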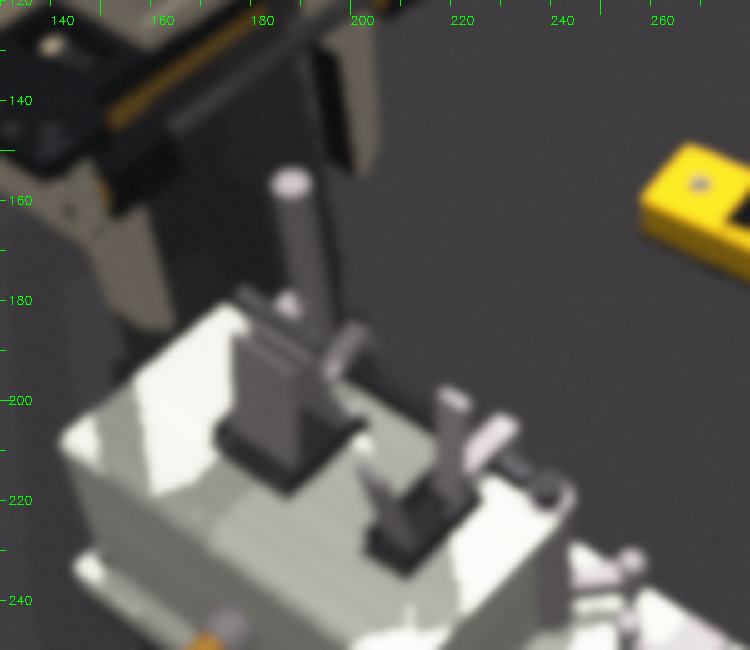

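View pics/t5.png

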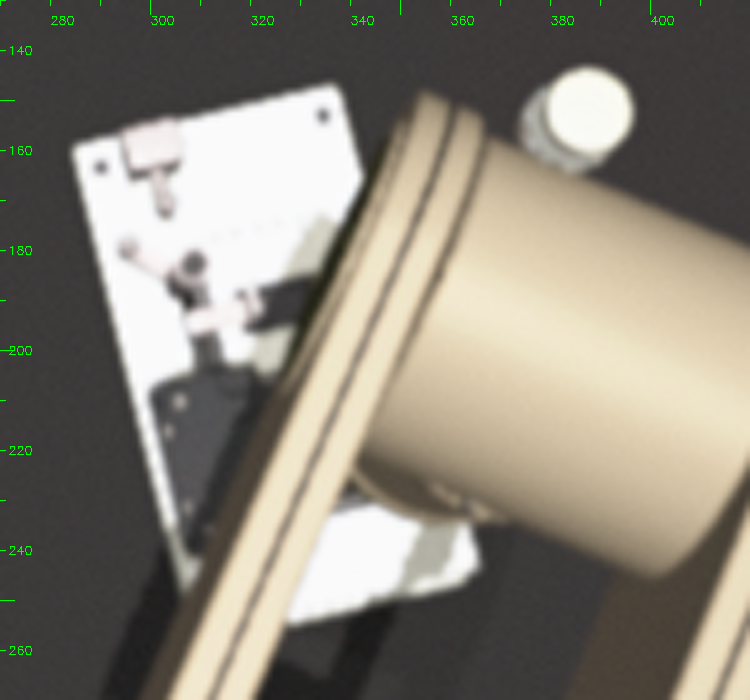

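The wide tabs now stand together at (185,190) and stay there, with the hook raised. Next is the narrow catch at about (0.5776, -0.1375).

Call:
{"name": "drive_tool", "arguments": {"increments": [[0, 1.4, 0.33, 0, 0, 0, 0], [0, 2.93, 0.68, 0, 0, 0, 0], [0, 2.93, 0.68, 0, 0, 0, 0], [0, 2.93, 0.68, -1, 0, 0, 0], [0, 2.93, 0.68, -2, 0, 0, 0], [0, 2.93, 0.68, -2.8, 0, 0, 0], [0, 2.93, 0.68, -3.26, 0, 0, 0], [0, 2.93, 0.68, -3.26, 0, 0, 0], [0, 2.93, 0.68, -3.26, 0, 0, 0]]}}

```text
t: 7.87
tool_pos: [0.5759, -0.137, 0.1687]
orientation: [0.393, -3.115, -0.002]
force: [0.3, -0.9, 0.1]
opening: 0.0933
```

```bash
python3 st.py; python3 -c "
from h import *
crop('scene',130,120,280,250,5,'s6')"
```

```text
7.87 [ 0.5759 -0.137   0.1687] q [-0.32   0.157  1.597 -0.     1.39  -2.142] yaw_y 104.39 z [-0.002  0.001 -1.   ] F [ 0.33 -0.87  0.11] op 0.0933
```

View pics/s6.png

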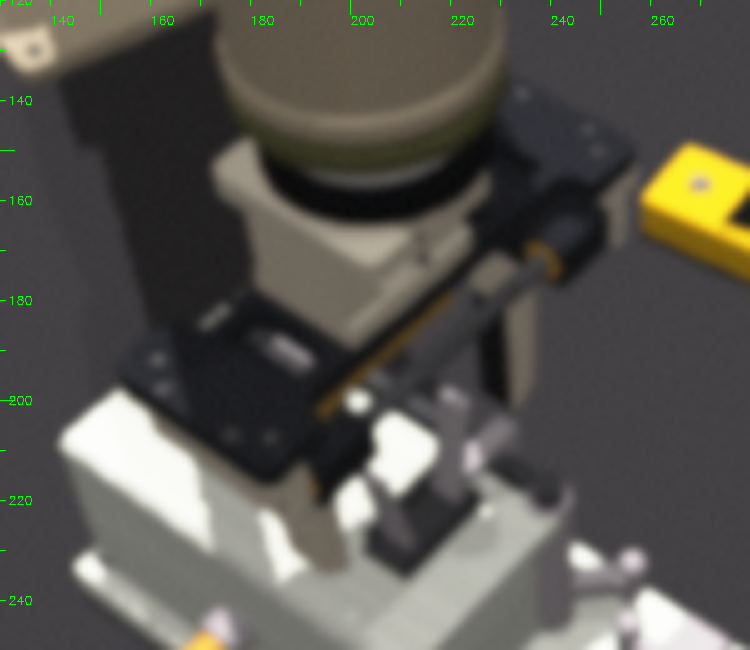

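The fingers are either side of the narrow tabs (tips near (195,233) and (234,200)). Squeezing.

Call:
{"name": "drive_tool", "arguments": {"increments": [[0.3, 0.02, 0, 0.08, 0, 0, 0], [0.6, 0.03, 0, 0.08, 0, 0, 0], [0.8, 0.03, 0, 0.08, 0, 0, 0], [1, 0.03, 0, 0.08, 0, 0, 0], [1, 0.03, 0, 0.08, 0, 0, 0], [1, 0.03, 0, 0.08, 0, 0, 0], [1, 0.03, 0, 0.08, 0, 0, 0], [1, 0.03, 0, 0.08, 0, 0, 0], [1, 0.03, 0, 0.08, 0, 0, 0], [1, 0.03, 0, 0.08, 0, 0, 0], [1, 0.03, 0, 0.08, 0, 0, 0], [1, 0.03, 0, 0.08, 0, 0, 0]], "squeeze": 12}}

```text
t: 8.92
tool_pos: [0.5776, -0.1371, 0.1718]
orientation: [-0.394, 3.116, 0.0]
force: [-0.9, 3.4, 3.7]
opening: 0.0202
```

Call:
{"name": "drive_tool", "arguments": {"increments": [[1, 0, 0, 0, 0, 0, 0], [1, 0, 0, 0, 0, 0, 0], [1, 0, 0, 0, 0, 0, 0], [1, 0, 0, 0, 0, 0, 0], [1, 0, 0, 0, 0, 0, 0], [1, 0, 0, 0, 0, 0, 0]], "squeeze": 20}}

```text
t: 9.42
tool_pos: [0.5776, -0.1371, 0.1718]
orientation: [-0.394, 3.117, 0.0]
force: [-0.6, 4.4, 5.8]
opening: 0.0196
```

```bash
python3 st.py
```

```text
9.42 [ 0.5776 -0.1371  0.1718] q [-0.32   0.157  1.592  0.     1.393 -2.142] yaw_y 104.4 z [ 0.  0. -1.] F [-0.57  4.35  5.75] op 0.0196
```

Same opening (19.6 mm) and well centred. Release and lift.

Call:
{"name": "drive_tool", "arguments": {"increments": [[0.7, 0, 0.02, 0, 0, 0, 0], [0.5, 0, 0.02, 0, 0, 0, 0], [0.3, 0, 0.02, 0, 0, 0, 0], [0, 0, 0.02, 0, 0, 0, 0], [0, 0, 0.02, 0, 0, 0, 0], [0, 0, 0.02, 0, 0, 0, 0], [0, 0, 0.02, 0, 0, 0, 0], [0, 0, 0.02, 0.6, 0, 0, 0], [0, 0, 0.02, 1.4, 0, 0, 0], [0, 0, 0.02, 2.4, 0, 0, 0], [0, 0, 0.02, 3.4, 0, 0, 0], [0, 0, 0.02, 3.4, 0, 0, 0], [0, -5.0, 0, 3.4, 0, 0, 0], [0, -5.0, 0, 3.4, 0, 0, 0], [0, -5.0, 0, 3.4, 0, 0, 0], [0, -5.0, 0, 3.4, 0, 0, 0], [0, -5.0, 0, 3.4, 0, 0, 0], [0, -5.0, 0, 3.4, 0, 0, 0]], "squeeze": 12}}

```text
t: 10.92
tool_pos: [0.4529, -0.1375, 0.2572]
orientation: [-0.393, 3.115, -0.001]
force: [0.2, 0.0, -1.0]
opening: 0.0929
```

```bash
python3 st.py; python3 -c "
from h import *
crop('scene',130,120,280,250,5,'s7');crop('top',270,130,420,270,5,'t7')"
```

```text
10.92 [ 0.4529 -0.1375  0.2572] q [-0.403 -0.226  1.809  0.     1.557 -2.225] yaw_y 104.37 z [ 0.002 -0.001 -1.   ] F [ 0.17  0.01 -1.04] op 0.0929
```

View pics/s7.png

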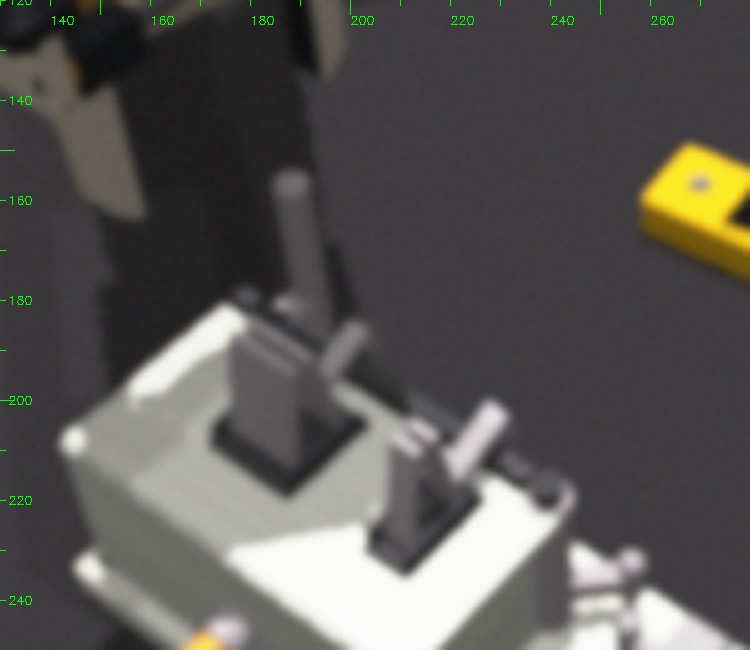

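View pics/t7.png

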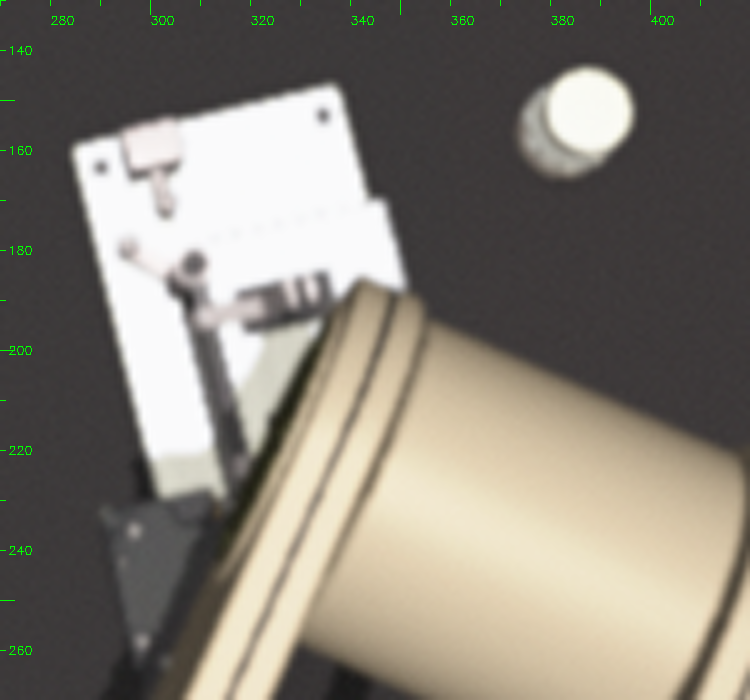

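Both catches stand closed-up and their hooks are raised. Now to the post at about (0.435, -0.1025).

Call:
{"name": "drive_tool", "arguments": {"increments": [[0, -0.4, 0.7, 0, 0, 0, 0], [0, -0.72, 1.4, 0, 0, 0, 0], [0, -0.72, 1.4, 0, 0, 0, 0], [0, -0.72, 1.4, -1, 0, 0, 0], [0, -0.72, 1.4, -1.8, 0, 0, 0], [0, -0.72, 1.4, -2.6, 0, 0, 0], [0, -0.72, 1.4, -3.4, 0, 0, 0], [0, -0.72, 1.4, -3.89, 0, 0, 0], [0, -0.72, 1.4, -3.89, 0, 0, 0], [0, -0.72, 1.4, -3.89, 0, 0, 0]]}}

```text
t: 11.85
tool_pos: [0.4346, -0.1023, 0.1592]
orientation: [0.394, -3.115, -0.001]
force: [-0.3, -0.2, 0.6]
opening: 0.0932
```

```bash
python3 st.py; python3 -c "
from h import *
crop('scene',130,100,280,230,5,'s8')"
```

```text
11.85 [ 0.4346 -0.1023  0.1592] q [-0.346 -0.24   2.001 -0.     1.382 -2.168] yaw_y 104.4 z [-0.001  0.    -1.   ] F [-0.32 -0.15  0.63] op 0.0932
```

View pics/s8.png

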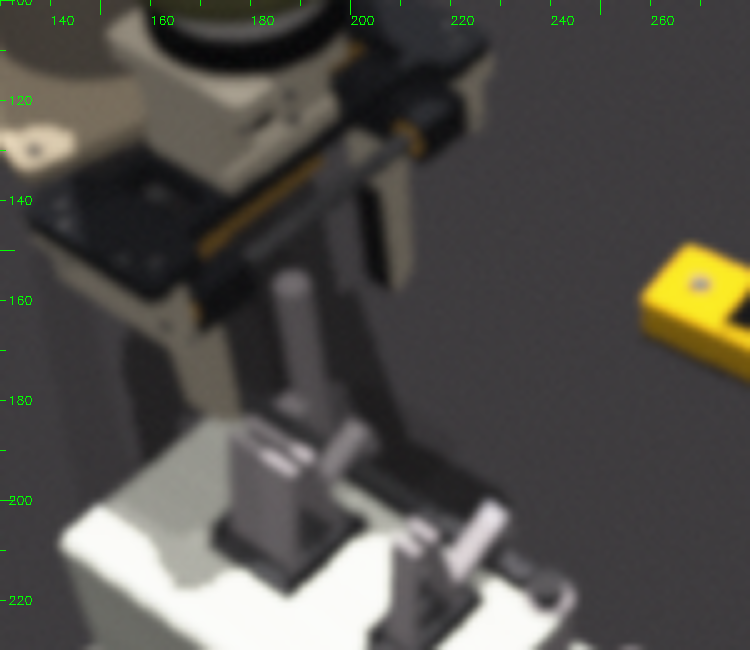

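The post is between the fingers (top at (188,157)). Gripping.

Call:
{"name": "drive_tool", "arguments": {"increments": [[0.3, 0, 0, 0, 0, 0, 0], [0.6, 0, 0, 0, 0, 0, 0], [0.8, 0, 0, 0, 0, 0, 0], [1, 0, 0, 0, 0, 0, 0], [1, 0, 0, 0, 0, 0, 0], [1, 0, 0, 0, 0, 0, 0], [1, 0, 0, 0, 0, 0, 0], [1, 0, 0, 0, 0, 0, 0], [1, 0, 0, 0, 0, 0, 0], [1, 0, 0, 0, 0, 0, 0], [1, 0, 0, 0, 0, 0, 0], [1, 0, 0, 0, 0, 0, 0], [1, 0, 0, 0, 0, 0, 0]], "squeeze": 30}}

```text
t: 12.98
tool_pos: [0.4345, -0.1023, 0.1594]
orientation: [-0.393, 3.117, -0.0]
force: [-0.2, -1.0, -0.9]
opening: 0.0154
```

```bash
python3 st.py; python3 - <<'E'
import numpy as np
H=np.array([.597,-.0905]);P=np.array([.4346,-.1023]);r=P-H;print(np.linalg.norm(r))
for a in (0,.1,.2,.3,.4,.5,.6,.7,.8,.9,1.0,1.1,1.2,1.3,1.4,1.5,1.6,1.64,1.66):
    c,s=np.cos(-a),np.sin(-a);q=H+np.array([[c,-s],[s,c]])@r;print(a,((q-P)/.025).round(2))
E
```

```text
12.98 [ 0.4345 -0.1023  0.1594] q [-0.346 -0.242  2.002 -0.     1.381 -2.168] yaw_y 104.39 z [ 0. -0. -1.] F [-0.25 -1.   -0.89] op 0.0154
0.1628281302478168
0 [0. 0.]
0.1 [-0.01  0.65]
0.2 [0.04 1.3 ]
0.3 [0.15 1.94]
0.4 [0.33 2.57]
0.5 [0.57 3.17]
0.6 [0.87 3.75]
0.7 [1.22 4.3 ]
0.8 [1.63 4.8 ]
0.9 [2.09 5.27]
1.0 [2.59 5.68]
1.1 [3.13 6.05]
1.2 [3.7  6.36]
1.3 [4.3  6.61]
1.4 [4.93 6.79]
1.5 [5.57 6.92]
1.6 [6.21 6.98]
1.64 [6.47 6.99]
1.66 [6.6  6.98]
```

Post gripped (15.4 mm against 16 mm nominal), and its radius from the hinge is 162.8 mm against 162.4 mm expected. Starting the swing along the arc, turning the tool with the gate.

Call:
{"name": "drive_tool", "arguments": {"increments": [[1, 0, 0.32, 0, 0, 0, -0.05], [1, -0.01, 0.65, 0, 0, 0, -0.1], [1, 0.01, 0.97, 0, 0, 0, -0.15], [1, 0.04, 1.3, 0, 0, 0, -0.2], [1, 0.09, 1.62, 0, 0, 0, -0.25], [1, 0.15, 1.94, 0, 0, 0, -0.3], [1, 0.24, 2.26, 0, 0, 0, -0.35], [1, 0.33, 2.57, 0, 0, 0, -0.4], [1, 0.33, 2.57, 0, 0, 0, -0.4]], "squeeze": 30}}

```text
t: 13.73
tool_pos: [0.4428, -0.0373, 0.1594]
orientation: [-0.236, -3.133, 0.0]
force: [-0.9, -1.6, 1.2]
opening: 0.0155
```

```bash
python3 st.py; python3 -c "
from h import *
crop('scene',130,80,290,230,5,'s9');crop('top',250,130,400,270,5,'t9')"
```

```text
13.73 [ 0.4428 -0.0373  0.1594] q [-0.199 -0.248  2.007 -0.     1.383 -1.62 ] yaw_y 81.38 z [-0. -0. -1.] F [-0.86 -1.58  1.21] op 0.0155
```

View pics/s9.png

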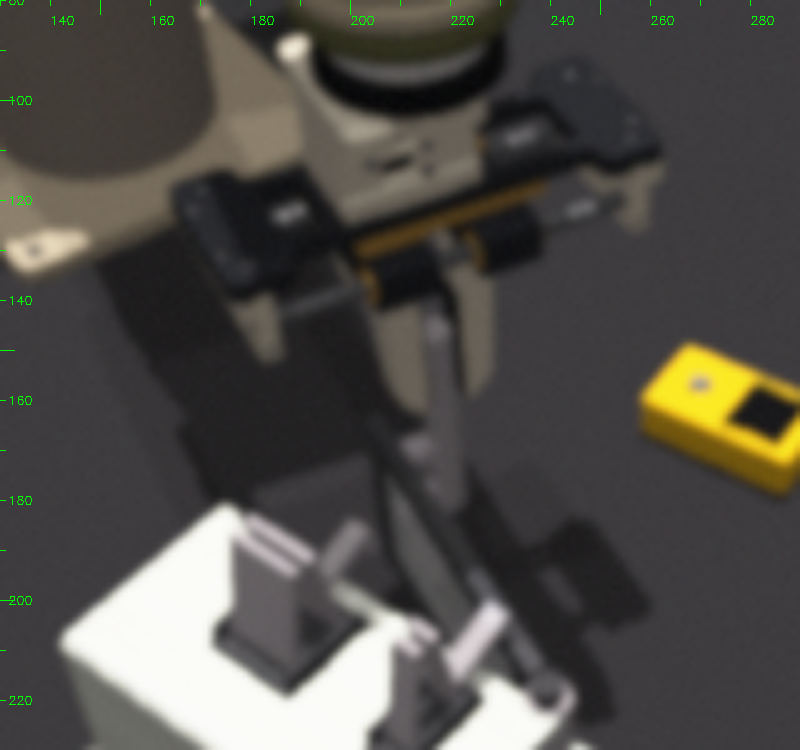

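The gate follows, freed of both hooks. Through the detent.

Call:
{"name": "drive_tool", "arguments": {"increments": [[1, 0.12, 0.3, 0, 0, 0, -0.05], [1, 0.24, 0.6, 0, 0, 0, -0.1], [1, 0.39, 0.89, 0, 0, 0, -0.15], [1, 0.54, 1.18, 0, 0, 0, -0.2], [1, 0.71, 1.46, 0, 0, 0, -0.25], [1, 0.89, 1.73, 0, 0, 0, -0.3], [1, 1.09, 1.98, 0, 0, 0, -0.35], [1, 1.3, 2.23, 0, 0, 0, -0.4], [1, 1.53, 2.47, 0, 0, 0, -0.45], [1, 1.76, 2.7, 0, 0, 0, -0.5], [1, 2.0, 2.91, 0, 0, 0, -0.55], [1, 2.26, 3.11, 0, 0, 0, -0.6], [1, 2.53, 3.3, 0, 0, 0, -0.65], [1, 2.8, 3.48, 0, 0, 0, -0.7], [1, 2.8, 3.48, 0, 0, 0, -0.7]], "squeeze": 30}}

```text
t: 15.08
tool_pos: [0.513, 0.049, 0.1593]
orientation: [-1.294, -2.862, 0.0]
force: [-2.3, -1.4, 5.0]
opening: 0.0152
```

```bash
python3 st.py; python3 -c "
from h import *
crop('scene',150,80,310,230,5,'s10')"
```

```text
15.08 [0.513  0.049  0.1593] q [-0.004 -0.042  1.822  0.     1.363 -0.726] yaw_y 41.32 z [-0.001  0.    -1.   ] F [-2.34 -1.36  4.98] op 0.0152
```

View pics/s10.png

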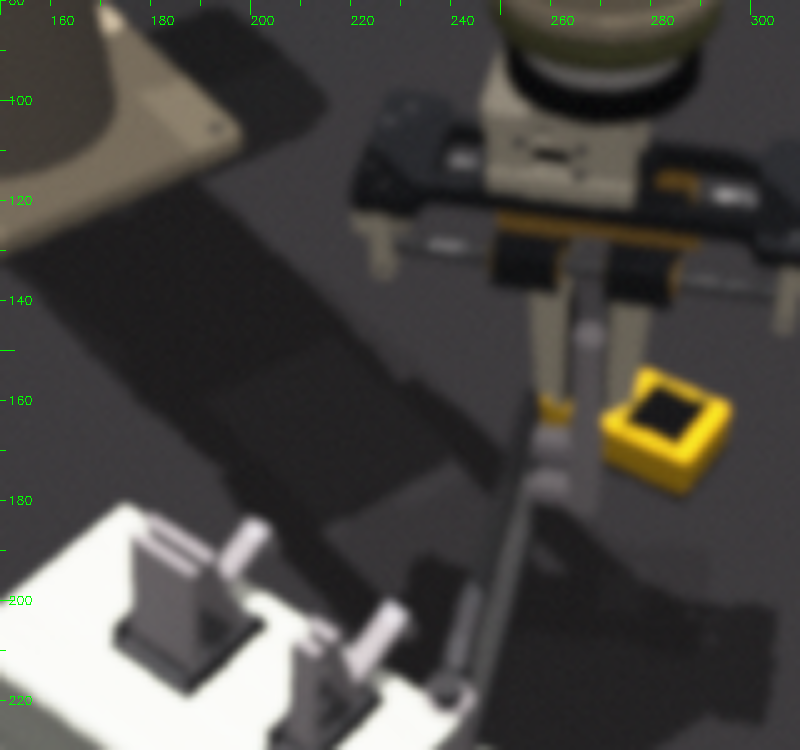

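Call:
{"name": "drive_tool", "arguments": {"increments": [[1, 0.28, 0.16, 0, 0, 0, -0.05], [1, 0.57, 0.31, 0, 0, 0, -0.1], [1, 0.87, 0.44, 0, 0, 0, -0.15], [1, 1.17, 0.56, 0, 0, 0, -0.2], [1, 1.48, 0.66, 0, 0, 0, -0.25], [1, 1.8, 0.74, 0, 0, 0, -0.3], [1, 2.12, 0.81, 0, 0, 0, -0.35], [1, 2.44, 0.87, 0, 0, 0, -0.4], [1, 2.76, 0.91, 0, 0, 0, -0.45], [1, 3.08, 0.93, 0, 0, 0, -0.5], [1, 3.41, 0.94, 0, 0, 0, -0.55], [1, 3.47, 0.93, 0, 0, 0, -0.56], [1, 3.47, 0.93, 0, 0, 0, -0.56], [1, 3.47, 0.93, 0, 0, 0, -0.56], [1, 3.47, 0.93, 0, 0, 0, -0.56]], "squeeze": 30}}

```text
t: 16.38
tool_pos: [0.5987, 0.0717, 0.1594]
orientation: [-2.031, -2.396, 0.001]
force: [-4.9, -2.9, 4.1]
opening: 0.0155
```

```bash
python3 st.py; python3 - <<'E'
from h import *
p=robot.read_state()["tool_pos"][:2]
for H in ([.597,-.0905],[.597,-.0915],[.5965,-.093]):
    r=p-H; print(np.linalg.norm(r), "gate", np.radians(14.4+180)-np.arctan2(28,160)-np.arctan2(r[1],r[0]))
crop('scene',130,110,330,260,4,'s11');c=crop('top',180,120,420,270,3,'t11')
E
```

```text
16.38 [0.5987 0.0717 0.1594] q [ 0.034  0.192  1.575 -0.     1.375 -0.13 ] yaw_y 9.44 z [-0.001 -0.    -1.   ] F [-4.89 -2.88  4.07] op 0.0155
0.1621944831707042 gate 1.6594483693443143
0.16319442764795064 gate 1.6593835993638877
0.16470030933099167 gate 1.662323576271079
```

View pics/s11.png

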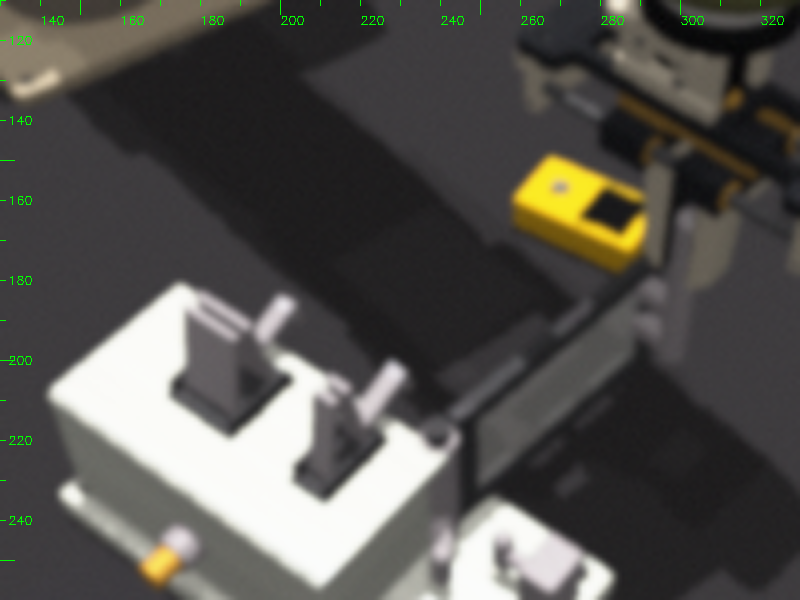

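View pics/t11.png

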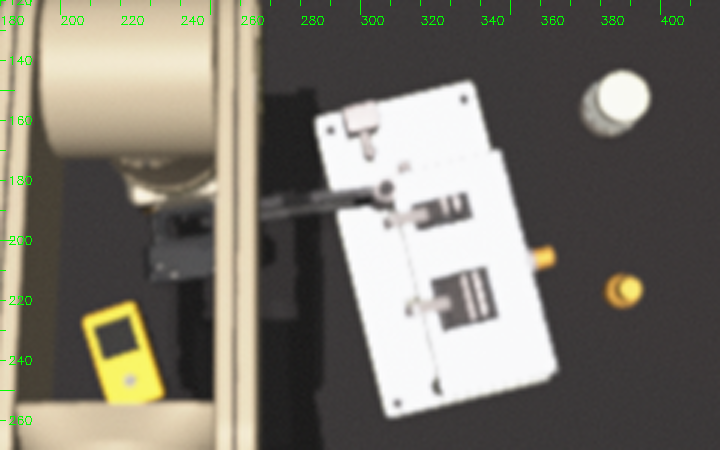

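Both views show the gate standing past square to the chamber (about 1.66 rad) and the post still gripped. Both catches are still squeezed together. The meter (221,239), coupling (390,216) and jar (388,152) have not moved. Handing in.

```bash
python3 -c "
from plant import robot
print(robot.close_job())"; python3 st.py
```

```text
the job is handed in; nothing more can be done
None
the job is handed in; nothing more can be done
```

The chamber is open and the job is handed in, with the gripper still holding the gate wide open at about 16.5 s of the 64 s allowed.

- **Catches:** I squeezed the wide catch first, then the narrow one. Each stopped closing at about 20 mm opening, and raising the squeeze from 12 to 20 N moved it by under 1 mm. Both stayed open with their hooks raised in the last pictures.
- **Gate:** I gripped the post with 30 N and swung it past the detent to about 1.66 rad (95°). That angle is worked out from the tool position and the hinge I measured. The post's radius from the hinge came out at 162 to 165 mm, against 162.4 mm expected. The opening reads 15.5 mm on the 16 mm post, and the force on the tool was about 7 N.
- **Left alone:** the meter, coupling and jar are at the same pixel positions as at the start.

**Discrepancies:** at full squeeze I expected about 22 mm at the fingertips, 2 mm more than it read. I took the stop as fully home because of the squeeze test and the pictures. My first centring on the wide catch was also about 2 mm off (8 to 9 N side force), and I corrected it while still squeezing.

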